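# Slide a carved house round the bend of the stall's display rail

## Task

Thread the drilled wooden house onto the free end of the bent steel display rod, slide it gently round the bend without forcing or jamming it, and bring it right up against the wooden stop collar. Leave it hanging there, and leave the other things on the bench alone.

Things in the scene. Friction and masses are not known exactly. Their poses are not given: they have to be found in the camera images.
- house_hole (a point): Centre of the hole of the drilled wooden house, 31 mm above its underside: the grasp point. A standing block with gable roof: 20 mm deep (its x), 34 mm wide between flat side walls (its y), walls 44 mm high, ridge 57 mm, about 60 g. A straight 13 mm hole, chamfered 1.5 mm, runs through along x (either way round serves). z up. It stands on the bench near a like house without a hole.
- rail: Wooden foot of the display rail, fixed; origin on the bench under the rod's upright, z up. 30 mm high, x -45 to 85, y -60 to 60 mm. A rigid 10 mm round steel rod rises from it, bends level, and runs with its axis 120 mm above the bench along about -x for some 122 mm from the upright, turns right through a level quarter bend (50 mm centreline radius) towards +y, and ends in a straight free leg.
- rod_tip (a point): Round free tip of the rod, on its axis, 120 mm up; its y points outward along the free leg, z up. Thread the house on here along -y. The leg is straight for about 90 mm, then the bend (centre about 50 mm to its +x side) begins. The rod is bent and set in its foot by hand: from tip and foot you know bend and collar only to about 10 mm and 8 degrees, so feel the way.
- rail_home (a point): Near where the hole's centre lies when the house touches the stop: x = -57, y = 0, z = 120 mm in the foot's frame, by the drawing; true to some 10 mm. The stop is a wooden collar, 26 mm in diameter, 12 mm long, fixed round the rod; the house is 10 mm from centre to face. Press the house on the rod with at most 18 N, on the collar 25 N. Let go, the house hangs 1.5 mm lower.
There are look-alikes about, which are no part of the job. What is shaped like the part that bears house_hole but pink is not meant.

How it is judged:
By the outcome, as a careful person would: the job done as asked, in the order asked, and still so for the second after the job is handed in, with the robot touching nothing.
It also fails if it takes over 72 s, if anything falls off the work surface, if the arm or the gripper's body presses on something with over 40 N, if the wrist force passes 120 N, or if a joint passes its speed limit or range.

## Robot

A 7-joint arm with a two-finger parallel gripper is mounted at the origin on the work surface. World frame = base frame: x ahead of the robot, y to its left, z up, the work surface at z = 0. Lengths are in mm, angles in degrees, forces in N, time in s.
With the tool pointing down it reaches from about 350 to 900 mm from the base axis. Payload 8.1 kg.
Tool frame: the origin (TCP) lies midway between the tips of the shut fingers; the grasp point (between the pads) lies 19 mm behind it; z points along the fingers, y is the line along which they close (so a half turn about z gives the same grasp; the last joint's range is limited). The gripper opens to 92 mm and grips with 3 to 60 N. Pads are 19 mm wide; open, the fingers measure 130 mm over their backs; the gripper's body (75 mm by 190 mm) begins 47 mm behind the grasp point.
Start: joints at [-80.42, 24.895, 1.432, 90.138, -0.665, 64.973, -4.303], TCP at [166.614, 602.396, 226.742] pointing down, gripper open.
Joint ranges: [-149.89, 149.89], [-25.12, 119.58], [-72.63, 75.52], [4.76, 147.25], [-75.54, 255.54], [6.69, 114.76], [-157.13, 157.13]. Speed limits (degrees/s): [127.2, 127.2, 172.46, 172.46, 180, 180, 180].

## Interface

Orientations are given as [roll, pitch, yaw] about the fixed x, y, z axes, in that order (R = Rz(yaw) Ry(pitch) Rx(roll)).
In Python, from station import ctrl gives the robot as it stands.
- The arm moves only by the tool servo_tool, never from a script. Its argument "rows" is a list of rows, each an object of numbers: "dx", "dy", "dz": the shift along the tool's x, y, z in cm; "rx", "ry", "rz": the turn, a rotation vector about the tool's x, y, z in units of 5 degrees (1.0 is 5 degrees). A call has 1 to 10 rows; each row is the pose to reach, as a shift and turn from the pose commanded when the call began, along the tool's axes at that moment; what a row does not reach only later rows make up. A row lasts 1/8 s, in which the tool goes at most 62.5 mm and 10.7 degrees, less where a joint would pass 70% of its speed; a pose out of reach is approached as far as the arm can. A call with a gripper value outside its range is refused whole. "gripper" is the opening in per cent of the stroke, from 0 (shut) to 100 (fully open), set as the call begins (left out, the last holds). The fingers move at their own pace and stop on an object; the grip force is fixed at half the most. Time passes only in rows, so rows that repeat a pose let the fingers close. It gives the time, the measured TCP pose, the force, the opening and the grip force at its end, in the units of the state.
- ctrl.observe(): the state, without advancing time (a new reading comes with each control period).
- ctrl.capture(name): name is "scene" or "top" or "wrist"; returns a dict with "img" (400x640x3 uint8, red, green, blue), "K" (3x3 intrinsics, pixels), "extrinsics" (4x4, takes a point from camera to world coordinates). Camera axes: x right, y up, looking along -z (the intrinsics and any distortion apply to the point x, -y, -z); pixel columns grow to the right and rows downward; lengths in mm; the calibration is good to about 2 mm. A picture is of the moment at which its call begins. There is no depth.
- ctrl.sign_off(): hands the job in; it is judged then, once.
Trained networks look in a picture, given as the dict that the camera call returned (one of the last four; its "shot" number tells which), for a name from the list of things; names that differ only in an ending like _2 or _b are one class to them, and where a whole thing is asked for, a point or a joint stands for the part that bears it (a point fixed in the world has none). Each returns a list of dicts, best first, with "conf" (0 to 1); they miss things now and then, are a little off and sometimes report something else, mostly with a low value. They report only what shows in the picture. A call takes as long as a camera call. They do not tell look-alikes from the thing itself.
- ctrl.spot_in(picture, query): "point" ([x, y, z] in mm, in world coordinates, good to about 4 mm: the middle of the surface that is visible of it).
The state is a dict: "time": time; "joint_pos": joint angles; "qvel": joint speeds; "tau": joint torques, N m; "eef_pos": TCP position; "eef_rot": TCP orientation; "wrist_force": force on the tool from outside, world axes, zero at the start; "ft_torque": the same for the moment, N m; "gripper_width": finger opening in mm; "gripper_force": force on a finger pad.
Only numpy, scipy, OpenCV 4.12 (cv2) and the standard library are available. Lean on these libraries where they do the work, as an engineer would, in place of code of your own. Each camera call takes 0.05 s, during which the arm holds its last target. There are 200 camera calls.

## Working session

There is one attempt and no reset: what is moved stays moved. The work goes in short steps, Python scripts to look and compute and a tool call to move; the robot and the scene stay as the last step left them, time stands still between calls to the robot, and variables do not carry over. Pictures are saved under pics/ and viewed, at most 10 in all, crops included, and the job is handed in when it is done.

Besides the shell and the picture viewer there is one more tool, called after "Emit:" as a command line: name --argument value ..., lists and objects as JSON in quotes. servo_tool: Moves the arm, as the interface text tells. Its arguments: {"type":"object","properties":{"rows":{"type":"array","items":{"type":"object","properties":{"dx":{"type":"number"},"dy":{"type":"number"},"dz":{"type":"number"},"rx":{"type":"number"},"ry":{"type":"number"},"rz":{"type":"number"}}}},"gripper":{"type":"number"}},"required":["rows"]}

```bash
mkdir -p pics; ls; python3 - <<'E'
from station import ctrl
import cv2,numpy as np
s=ctrl.observe();print(s['time'],s['eef_pos'],s['eef_rot'],s['gripper_width'])
for n in ["scene","top"]:
    p=ctrl.capture(n);cv2.imwrite(f"pics/{n}0.png",p['img'][:,:,::-1])
    np.savez(f"pics/{n}0.npz",**{k:p[k] for k in("img","K","extrinsics")});print(p.keys(),p['K'].tolist(),p['extrinsics'].round(3).tolist())
    for q in["house_hole","rail","rod_tip","rail_home"]:
        try:print(n,q,[(np.round(d['point'],1).tolist(),round(d['conf'],2)) for d in ctrl.spot_in(p,q)])
        except Exception as e:print(q,e)
E
```

```text
pics
0.0 [166.48436031 601.87068929 225.91248627] [-1.79907064e+02  7.82105225e-03  1.64538685e+02] 91.99604963958333
dict_keys(['img', 'K', 'extrinsics', 'shot']) [[426.12047445859855, 0.0, 323.35319566428717], [0.0, 426.12047445859855, 204.07283560231207], [0.0, 0.0, 1.0]] [[0.776, -0.453, 0.438, 887.048], [0.63, 0.536, -0.562, -472.798], [0.02, 0.712, 0.702, 619.669], [0.0, 0.0, 0.0, 1.0]]
scene house_hole [([448.0, -137.6, 33.1], 0.86), ([463.6, -267.2, 36.9], 0.77), ([492.0, -195.9, 32.7], 0.63)]
scene rail [([682.5, 22.6, 27.3], 0.87)]
scene rod_tip [([499.9, 167.3, 123.6], 0.67)]
scene rail_home [([682.9, 27.7, 29.3], 0.95)]
dict_keys(['img', 'K', 'extrinsics', 'shot']) [[441.3499531678849, 0.0, 320.8165702281382], [0.0, 441.3499531678849, 199.456624334005], [0.0, 0.0, 1.0]] [[-0.004, 0.998, -0.058, 515.944], [-1.0, -0.004, -0.001, -61.845], [-0.001, 0.058, 0.998, 970.049], [0.0, 0.0, 0.0, 1.0]]
top house_hole [([442.2, -125.4, 48.8], 0.72), ([489.7, -185.6, 49.4], 0.64), ([453.7, -257.2, 47.8], 0.53), ([518.7, -111.6, 52.1], 0.5)]
top rail [([675.6, 42.9, 30.5], 0.72)]
top rod_tip [([494.7, 168.5, 126.6], 0.66)]
top rail_home [([678.0, 39.4, 31.0], 0.79)]
```

View pics/scene0.png

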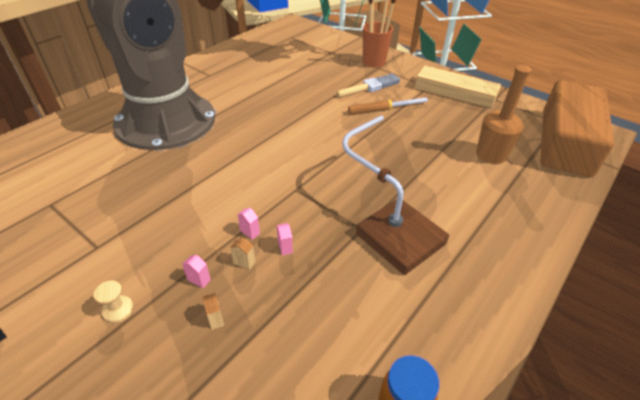

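View pics/top0.png

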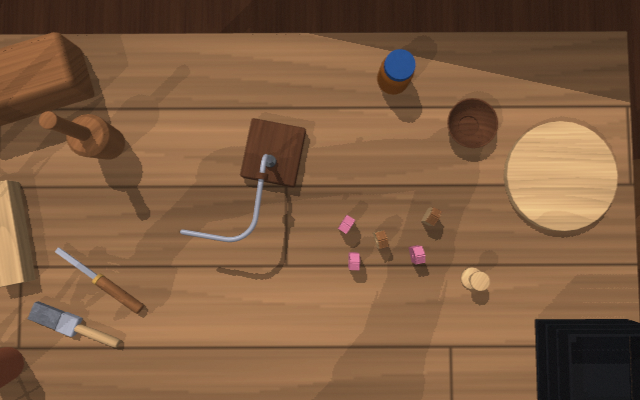

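Wooden houses in scene: (243,252) and (214,312), matching (382,240) and (432,215) in top. The pink ones at (250,223), (285,240) and (197,271) are out. I'll use an enlarged crop to see which wooden one is drilled.

```bash
cat > h.py <<'E'
import numpy as np
def load(n): return np.load(f"pics/{n}.npz")
def ray(p,u,v):
    K,E=p['K'],p['extrinsics']
    d=E[:3,:3]@np.array([(u-K[0,2])/K[0,0],-(v-K[1,2])/K[1,1],-1.]);return E[:3,3],d
def atz(p,u,v,z):
    o,d=ray(p,u,v);return o+d*(z-o[2])/d[2]
def proj(p,X):
    E,K=p['extrinsics'],p['K'];c=E[:3,:3].T@(np.asarray(X,float)-E[:3,3]);return K[0,0]*c[0]/-c[2]+K[0,2],K[1,1]*-c[1]/-c[2]+K[1,2]
E
python3 - <<'E'
import cv2,numpy as np
from h import *
a=cv2.imread("pics/scene0.png")[200:340,170:310];b=cv2.imread("pics/top0.png")[190:280,335:455]
a=cv2.resize(a,(560,560),interpolation=cv2.INTER_CUBIC)[:, :420]
a=cv2.resize(cv2.imread("pics/scene0.png")[230:335,190:270],None,fx=5,fy=5,interpolation=cv2.INTER_CUBIC)
b=cv2.resize(cv2.imread("pics/top0.png")[195:260,365:445],None,fx=5,fy=5,interpolation=cv2.INTER_CUBIC)
o=np.zeros((525,800,3),np.uint8);o[:525,:400]=a;o[:325,400:]=b;cv2.imwrite("pics/c1.png",o)
t=load("top0");s=load("scene0")
for uv in[(382,240),(432,215)]:print(atz(t,*uv,50))
for uv in[(243,252),(214,312)]:print(atz(s,*uv,25))
for n,uv in dict(tip=(182,232),a=(230,240),b=(252,222),c=(260,185),up=(270,160)).items():print(n,atz(t,*uv,120).round(1))
E
```

```text
[ 484.86900032 -188.05001153   50.        ]
[ 536.36086118 -292.83318334   50.        ]
[ 482.90450558 -183.14565438   25.        ]
[ 536.55865903 -295.68009797   25.        ]
tip [504.  205.6 120. ]
a [488.4 113.3 120. ]
b [522.7  71.2 120. ]
c [594.1  56.1 120. ]
up [642.7  36.9 120. ]
```

View pics/c1.png

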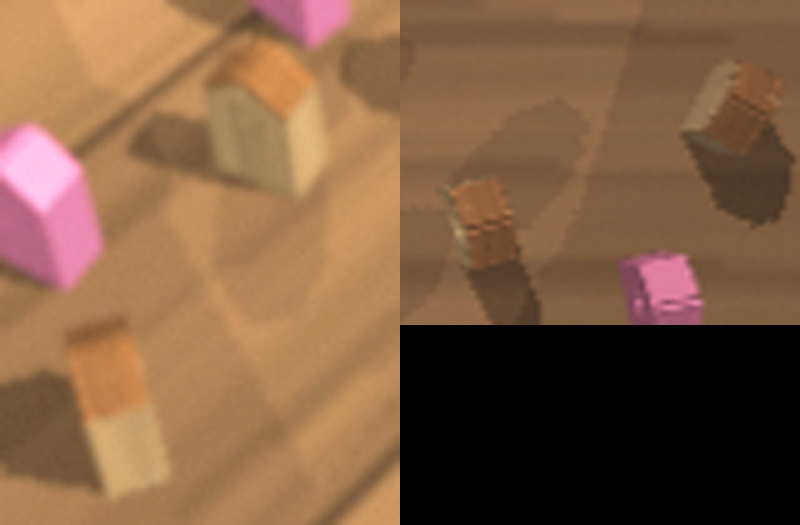

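The house at scene (243,252) shows a full gable face with no hole. So the one at (214,312), world about (536,-294), should be the drilled one; I'll confirm this with the wrist camera. Next: house yaw, rod geometry and a move helper.

```bash
cat >> h.py <<'E'
from scipy.spatial.transform import Rotation as R
def plan(cur,rpy,tgt,yaw):
    """tool rows (cm, 5deg) from current commanded pose to tool-down target"""
    A=R.from_euler('xyz',rpy,degrees=True);B=R.from_euler('xyz',[180,0,yaw],degrees=True)
    d=A.inv().apply(np.asarray(tgt,float)-cur)/10;r=np.degrees((A.inv()*B).as_rotvec())/5
    return dict(zip("dx dy dz rx ry rz".split(),[float(v) for v in np.r_[d,r].round(2)]))
E
python3 - <<'E'
import cv2
from h import *
s=load("scene0");t=load("top0")
a,b=atz(s,212,329.6,0),atz(s,224,326.6,0);d=b-a;print("wall edge",a.round(),b.round(),np.hypot(*d[:2]),np.degrees(np.arctan2(d[1],d[0])))
# ridge in scene crop: y~325 left(65,330)->(130,318): roof top
a,b=atz(s,190+68/5,230+330/5,57),atz(s,190+128/5,230+316/5,57);d=b-a;print("ridge",a.round(),b.round(),np.hypot(*d[:2]),np.degrees(np.arctan2(d[1],d[0])))
img=t['img'].astype(int);hsv=cv2.cvtColor(t['img'],cv2.COLOR_RGB2HSV)
m=((hsv[...,1]<60)&(hsv[...,2]>90)).astype(np.uint8);roi=np.zeros_like(m);roi[150:250,175:285]=1;m&=roi
n,l,st,c=cv2.connectedComponentsWithStats(m);k=1+st[1:,4].argmax();print(st[k])
v,u=np.nonzero(l==k)
P=np.array([atz(t,x,y,120)for x,y in zip(u,v)])
leg=P[P[:,1]>130];vx,vy,x0,y0=cv2.fitLine(leg[:,:2].astype(np.float32),2,0,.01,.01).ravel();print("leg",len(leg),np.degrees(np.arctan2(vy,vx)),x0,y0)
print("tip",leg[leg[:,1].argsort()][-6:].round(1).tolist())
lev=P[(P[:,0]>545)&(P[:,0]<630)];vx,vy,x0,y0=cv2.fitLine(lev[:,:2].astype(np.float32),2,0,.01,.01).ravel();print("level",len(lev),np.degrees(np.arctan2(vy,vx)),x0,y0)
print("xmin",P[:,0].min(),"foot corners",[atz(t,*q,30).round(1).tolist() for q in[(254,119),(306,127),(295,187),(241,178)]])
print(plan([166.6,602.4,226.7],[-180,0,164.54],[536,-170,260],90))
E
```

```text
wall edge [ 544. -311.    0.] [ 554. -296.    0.] 18.882961864762002 55.842348797776985
ridge [ 522. -297.   57.] [ 532. -282.   57.] 18.18268857415735 55.93322450285966
[180 179  84  63 658]
leg 220 80.00674 498.9516 169.61603
tip [[504.0, 207.5, 120.0], [506.0, 207.6, 120.0], [507.9, 207.6, 120.0], [504.1, 209.5, 120.0], [506.0, 209.5, 120.0], [507.9, 209.5, 120.0]]
level 171 -7.801131 574.90894 59.46942
xmin 486.4204728497763 foot corners [[745.3, 82.1, 30.0], [727.4, -30.0, 30.0], [597.8, -6.2, 30.0], [617.6, 109.3, 30.0]]
{'dx': -56.19, 'dy': -64.6, 'dz': -3.33, 'rx': -0.0, 'ry': -0.0, 'rz': 14.91}
```

```bash
python3 -c "
from h import *
c=[166.6,602.4,226.7];e=[-180,0,164.54]
print(plan(c,e,[420,150,240],110),plan(c,e,[536,-294,220],56))"
```

```text
{'dx': -36.48, 'dy': -36.85, 'dz': -1.33, 'rx': -0.0, 'ry': -0.0, 'rz': 10.91} {'dx': -59.5, 'dy': -76.55, 'dz': 0.67, 'rx': -0.0, 'ry': -0.0, 'rz': 21.71}
```

Emit:
servo_tool --rows '[{"dx": -36.5, "dy": -36.9, "dz": -1.3, "rz": 10.9}, {"dx": -36.5, "dy": -36.9, "dz": -1.3, "rz": 10.9}, {"dx": -36.5, "dy": -36.9, "dz": -1.3, "rz": 10.9}, {"dx": -36.5, "dy": -36.9, "dz": -1.3, "rz": 10.9}, {"dx": -36.5, "dy": -36.9, "dz": -1.3, "rz": 10.9}, {"dx": -36.5, "dy": -36.9, "dz": -1.3, "rz": 10.9}, {"dx": -36.5, "dy": -36.9, "dz": -1.3, "rz": 10.9}, {"dx": -36.5, "dy": -36.9, "dz": -1.3, "rz": 10.9}, {"dx": -36.5, "dy": -36.9, "dz": -1.3, "rz": 10.9}]'

```text
validation failed for argument at $.ro...
```

```bash
python3 - <<'E'
from station import ctrl
import cv2
from h import *
s=ctrl.observe();print(s['time'],s['eef_pos'].round(1),s['eef_rot'].round(2),s['joint_pos'].round(1))
p=ctrl.capture("wrist");cv2.imwrite("pics/w1.png",p['img'][:,:,::-1]);np.savez("pics/w1.npz",**{k:p[k] for k in("img","K","extrinsics")});print(p['extrinsics'].round(2))
E=R.from_euler('xyz',s['eef_rot'],degrees=True);print("cam in tool",E.inv().apply(p['extrinsics'][:3,3]-s['eef_pos']).round(1),(E.inv()*R.from_matrix(p['extrinsics'][:3,:3])).as_matrix().round(2))
print([(np.round(d['point'],1).tolist(),round(d['conf'],2)) for d in ctrl.spot_in(p,"rod_tip")])
print(plan(s['eef_pos'],s['eef_rot'],[536,-294,220],56))
E
```

```text
0.5 [166.6 602.4 226.7] [-180.     -0.    164.54] [-80.4  24.9   1.4  90.1  -0.7  65.   -4.3]
[[ 2.7000e-01 -9.3000e-01 -2.5000e-01  1.0017e+02]
 [ 9.6000e-01  2.6000e-01  7.0000e-02  6.1982e+02]
 [-0.0000e+00 -2.6000e-01  9.7000e-01  3.8450e+02]
 [ 0.0000e+00  0.0000e+00  0.0000e+00  1.0000e+00]]
cam in tool [  68.7   -0.9 -157.8] [[ 0.    0.97  0.26]
 [ 1.   -0.    0.  ]
 [ 0.    0.26 -0.97]]
[]
{'dx': -59.5, 'dy': -76.54, 'dz': 0.67, 'rx': -0.0, 'ry': 0.0, 'rz': 21.71}
```

Emit:
servo_tool --rows '[{"dx": -4.0, "dy": -4.1, "dz": -0.2, "rz": 1.2}, {"dx": -8.1, "dy": -8.2, "dz": -0.4, "rz": 2.4}, {"dx": -12.1, "dy": -12.3, "dz": -0.6, "rz": 3.6}, {"dx": -16.2, "dy": -16.4, "dz": -0.8, "rz": 4.8}, {"dx": -20.2, "dy": -20.5, "dz": -1.0, "rz": 6.0}, {"dx": -24.3, "dy": -24.6, "dz": -1.2, "rz": 7.2}, {"dx": -28.3, "dy": -28.7, "dz": -1.3, "rz": 8.4}, {"dx": -32.4, "dy": -32.8, "dz": -1.3, "rz": 9.6}, {"dx": -36.5, "dy": -36.9, "dz": -1.3, "rz": 10.9}]'

```text
validation failed for argument at $.ro...
```

Emit:
servo_tool --rows '[{"dx": -4.0, "dy": -4.1, "dz": -0.2, "rz": 1.2}, {"dx": -8.1, "dy": -8.2, "dz": -0.4, "rz": 2.4}, {"dx": -12.1, "dy": -12.3, "dz": -0.6, "rz": 3.6}, {"dx": -16.2, "dy": -16.4, "dz": -0.8, "rz": 4.8}, {"dx": -19.8, "dy": -19.8, "dz": -1.0, "rz": 6.0}]'

```text
validation failed for argument at $.ro...
```

Emit:
servo_tool --rows '[{"dx": -4.0, "dy": -4.1, "dz": -0.2, "rx": 0, "ry": 0, "rz": 1.2}, {"dx": -8.1, "dy": -8.2, "dz": -0.4, "rx": 0, "ry": 0, "rz": 2.4}, {"dx": -9.9, "dy": -9.9, "dz": -0.6, "rx": 0, "ry": 0, "rz": 3.6}]'

```text
time: 0.98
eef_pos: [237.8, 477.6, 233.0]
eef_rot: [-180.0, 0.0, 146.1]
wrist_force: [-0.7, 1.5, -0.4]
gripper_width: 92.0
gripper_force: 0.0
```

```bash
python3 -c "
from h import *
c=[235.6,480.6,232.7];e=[-180,0,146.54]
print(plan(c,e,[400,150,240],110))"
```

```text
{'dx': -31.94, 'dy': -18.52, 'dz': -0.73, 'rx': -0.0, 'ry': -0.0, 'rz': 7.31}
```

Emit:
servo_tool --rows '[{"dx": -31.9, "dy": -18.5, "dz": -0.7, "rx": 0, "ry": 0, "rz": 7.3}, {"dx": -31.9, "dy": -18.5, "dz": -0.7, "rx": 0, "ry": 0, "rz": 7.3}, {"dx": -31.9, "dy": -18.5, "dz": -0.7, "rx": 0, "ry": 0, "rz": 7.3}, {"dx": -31.9, "dy": -18.5, "dz": -0.7, "rx": 0, "ry": 0, "rz": 7.3}, {"dx": -31.9, "dy": -18.5, "dz": -0.7, "rx": 0, "ry": 0, "rz": 7.3}, {"dx": -31.9, "dy": -18.5, "dz": -0.7, "rx": 0, "ry": 0, "rz": 7.3}]'

```text
time: 1.72
eef_pos: [400.5, 148.3, 240.2]
eef_rot: [179.9, -0.0, 110.0]
wrist_force: [1.5, 0.9, -0.3]
gripper_width: 92.0
gripper_force: 0.0
```

```bash
cat > look.py <<'E'
from station import ctrl
import cv2,sys
from h import *
def look(n,cam="wrist",qs=()):
    s=ctrl.observe();print(s['time'],s['eef_pos'].round(1),s['eef_rot'].round(2),s['joint_pos'].round(1),s['wrist_force'].round(1),s['gripper_width'].round(1))
    p=ctrl.capture(cam);cv2.imwrite(f"pics/{n}.png",p['img'][:,:,::-1]);np.savez(f"pics/{n}.npz",**{k:p[k] for k in("img","K","extrinsics")})
    for q in qs:print(q,[(np.round(d['point'],1).tolist(),round(d['conf'],2)) for d in ctrl.spot_in(p,q)])
    return s,p
E
python3 - <<'E'
from look import *
s,p=look("w1",qs=["rod_tip"])
print(p['K'].round(1).tolist(),proj(p,[505,208,120]),proj(p,[499,170,120]))
print(plan(s['eef_pos'],s['eef_rot'],[536,-294,220],56))
E
```

```text
Traceback (most recent call last):
  File "look.py", line 5, in look
    s=ctrl.observe();print(s['time'],s['eef_pos'].round(1),s['eef_rot'].round(2),s['joint_pos'].round(1),s['wrist_force'].round(1),s['gripper_width'].round(1))
                                                                                                                                   ^^^^^^^^^^^^^^^^^^^^^^^^
AttributeError: 'float' object has no attribute 'round'
```

```bash
sed -i "s/s\['gripper_width'\].round(1)/round(float(s['gripper_width']),1)/" look.py
python3 - <<'E'
from look import *
s,p=look("w1",qs=["rod_tip"])
print(p['K'].round(1).tolist(),proj(p,[505,208,120]),proj(p,[499,170,120]))
print(plan([400,150,240],[180,0,110],[536,-294,190],56))
E
```

```text
1.725 [400.5 148.3 240.2] [ 1.7993e+02 -4.0000e-02  1.1001e+02] [-51.6   4.7  26.3 116.4  -2.5  59.3  -4.1] [ 1.5  0.9 -0.3] 92.0
rod_tip [([492.7, 179.3, 125.7], 0.88)]
[[282.7, 0.0, 317.8], [0.0, 282.7, 197.7], [0.0, 0.0, 1.0]] (np.float64(437.70377665204956), np.float64(172.30814613822648)) (np.float64(415.90982014356644), np.float64(204.8029406860645))
{'dx': -46.37, 'dy': -2.41, 'dz': 5.0, 'rx': -0.0, 'ry': -0.0, 'rz': 10.8}
```

Emit:
servo_tool --rows '[{"dx": -46.4, "dy": -2.4, "dz": 5.0, "rx": 0, "ry": 0, "rz": 10.8}, {"dx": -46.4, "dy": -2.4, "dz": 5.0, "rx": 0, "ry": 0, "rz": 10.8}, {"dx": -46.4, "dy": -2.4, "dz": 5.0, "rx": 0, "ry": 0, "rz": 10.8}, {"dx": -46.4, "dy": -2.4, "dz": 5.0, "rx": 0, "ry": 0, "rz": 10.8}, {"dx": -46.4, "dy": -2.4, "dz": 5.0, "rx": 0, "ry": 0, "rz": 10.8}, {"dx": -46.4, "dy": -2.4, "dz": 5.0, "rx": 0, "ry": 0, "rz": 10.8}, {"dx": -46.4, "dy": -2.4, "dz": 5.0, "rx": 0, "ry": 0, "rz": 10.8}, {"dx": -46.4, "dy": -2.4, "dz": 5.0, "rx": 0, "ry": 0, "rz": 10.8}, {"dx": -46.4, "dy": -2.4, "dz": 5.0, "rx": 0, "ry": 0, "rz": 10.8}]'

```text
time: 2.95
eef_pos: [535.8, -296.3, 189.2]
eef_rot: [180.0, 0.1, 55.8]
wrist_force: [-0.9, 0.0, -0.3]
gripper_width: 92.2
gripper_force: 0.0
```

```bash
python3 - <<'E'
from look import *
s,p=look("w2",qs=["house_hole"])
u,v=proj(p,[536,-294,40]);print(u,v)
u,v=int(np.clip(u,80,560)),int(np.clip(v,60,340))
im=cv2.resize(p['img'][v-60:v+60,u-80:u+80,::-1],None,fx=5,fy=5,interpolation=cv2.INTER_CUBIC);print(u-80,v-60)
cv2.imwrite("pics/w2c.png",im)
E
```

```text
2.95 [ 535.8 -296.3  189.2] [1.7999e+02 9.0000e-02 5.5840e+01] [ -4.7  30.   43.2  97.2 -22.7  61.9  11.3] [-0.9  0.  -0.3] 92.2
house_hole [([444.9, -128.0, 46.6], 0.96), ([489.0, -186.1, 49.6], 0.9), ([463.6, -260.6, 51.7], 0.86), ([524.3, -115.4, 46.8], 0.58)]
316.40309557146395 183.59029850890872
236 123
```

View pics/w2c.png

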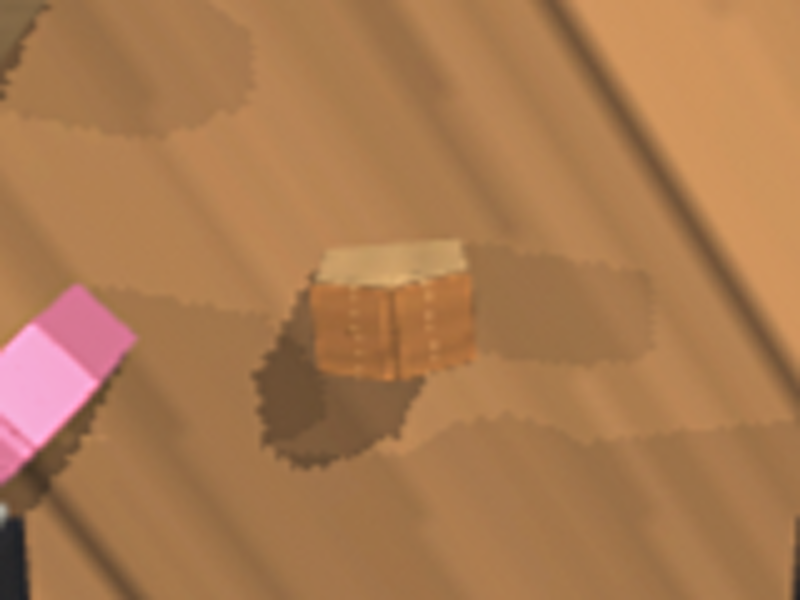

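This house at crop centre (395,330) shows no hole in its heavily foreshortened gable face, so it's inconclusive. I'll compare both wooden houses' gable faces with enhanced contrast.

```bash
python3 - <<'E'
from look import *
s=load("scene0")['img'][...,::-1];w=load("w2");p=w;w=w['img'][...,::-1]
def crop(im,u,v,a=17,f=11):
    c=im[v-a:v+a,u-a:u+a].astype(float);lo,hi=np.percentile(c,2),np.percentile(c,98);c=np.clip((c-lo)/(hi-lo)*255,0,255).astype(np.uint8)
    return cv2.resize(c,(390,290),interpolation=cv2.INTER_CUBIC) if 0 else cv2.resize(c,(290,290),interpolation=cv2.INTER_CUBIC)
u,v=[int(round(x)) for x in proj(p,[485,-186,35])];print(u,v,p['img'].shape)
u2,v2=np.clip(u,20,620),np.clip(v,20,380)
o=np.hstack([np.vstack([crop(s,243,252),crop(s,214,312)]),np.vstack([crop(w,u2,v2,20),crop(w,315,185,20)])]);cv2.imwrite("pics/c2.png",o)
E
```

```text
220 127 (400, 640, 3)
```

View pics/c2.png

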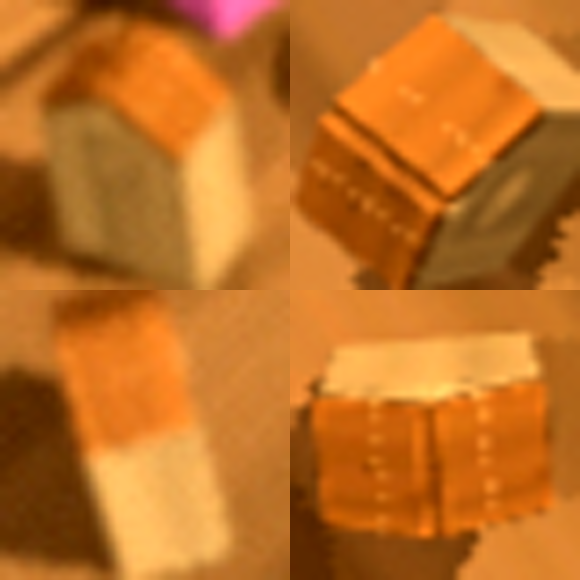

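The upper-right panel, the wooden house at scene (243,252) and world about (485,-186), shows a bright elliptical ring or hole in its shaded gable. The other one at (214,312) has plain gables. So the drilled house is (243,252), and my first guess was wrong. I'll measure its yaw and neighbours.

```bash
python3 - <<'E'
from look import *
s=load("scene0");p=load("w2")
A,B,C=[atz(s,*q,0) for q in[(233.6,262.6),(249.4,269.4),(255,263.4)]]
for a,b in((A,B),(B,C)):d=b-a;print(a.round(),b.round(),np.hypot(*d[:2]).round(1),np.degrees(np.arctan2(d[1],d[0])).round(1))
# w2 ridge in panel (290px=40px from u-20): ridge ends, eave corners
f=40/290;u0,v0=220-20,127-20
for n,(x,y,z) in dict(ridge1=(45,118,57),ridge2=(153,205,57),eaveA=(147,15,44),eaveB=(250,108,44),hole=(215,195,31)).items():print(n,atz(p,u0+x*f,v0+y*f,z).round(1))
print(plan([536,-294,190],[180,0,56],[485,-186,190],60))
E
```

```text
[ 471. -199.    0.] [ 504. -191.    0.] 33.7 13.2
[ 504. -191.    0.] [ 502. -175.    0.] 15.9 97.1
ridge1 [ 482.  -179.2   57. ]
ridge2 [ 486.8 -196.5   57. ]
eaveA [ 498.8 -173.7   44. ]
eaveB [ 503.  -191.8   44. ]
hole [ 487.6 -196.7   31. ]
{'dx': 6.1, 'dy': -10.27, 'dz': -0.0, 'rx': 0.0, 'ry': 0.0, 'rz': -0.8}
```

```bash
python3 -c "
from h import *
print(plan([536,-294,190],[180,0,56],[484.5,-187.3,140],104))"
```

```text
{'dx': 5.97, 'dy': -10.24, 'dz': 5.0, 'rx': 0.0, 'ry': 0.0, 'rz': -9.6}
```

Emit:
servo_tool --rows '[{"dx": 6.0, "dy": -10.2, "dz": 5.0, "rx": 0, "ry": 0, "rz": -9.6}, {"dx": 6.0, "dy": -10.2, "dz": 5.0, "rx": 0, "ry": 0, "rz": -9.6}, {"dx": 6.0, "dy": -10.2, "dz": 5.0, "rx": 0, "ry": 0, "rz": -9.6}, {"dx": 6.0, "dy": -10.2, "dz": 5.0, "rx": 0, "ry": 0, "rz": -9.6}, {"dx": 6.0, "dy": -10.2, "dz": 5.0, "rx": 0, "ry": 0, "rz": -9.6}, {"dx": 6.0, "dy": -10.2, "dz": 5.0, "rx": 0, "ry": 0, "rz": -9.6}]'

```text
time: 3.8
eef_pos: [485.2, -185.4, 140.1]
eef_rot: [179.9, -0.0, 104.1]
wrist_force: [0.6, 0.5, 0.1]
gripper_width: 91.8
gripper_force: 0.0
```

```bash
python3 - <<'E'
from look import *
s,p=look("w3")
u,v=proj(p,[484.5,-187.3,40]);print(u,v)
u,v=int(np.clip(u,60,560)),int(np.clip(v,50,350));print(u-60,v-50)
im=cv2.resize(p['img'][v-50:v+50,u-60:u+60,::-1],None,fx=6,fy=6,interpolation=cv2.INTER_CUBIC)
for y in range(-1,2,2):
  for x in(-1,1):
    a=np.radians(104);X=np.array([484.5,-187.3,44])+[x*10*np.cos(a)-y*17*np.sin(a),x*10*np.sin(a)+y*17*np.cos(a),0]
    q=proj(p,X);cv2.circle(im,(int((q[0]+.5-u+60)*6),int((q[1]+.5-v+50)*6)),4,(255,255,0),1)
cv2.imwrite("pics/w3c.png",im)
E
```

```text
3.8 [ 485.2 -185.4  140.1] [ 1.7994e+02 -4.0000e-02  1.0412e+02] [ -7.7  22.1  30.1 112.7 -14.6  48.8  44.4] [0.6 0.5 0.1] 91.8
317.11914537260134 198.76546815091203
257 148
```

View pics/w3c.png

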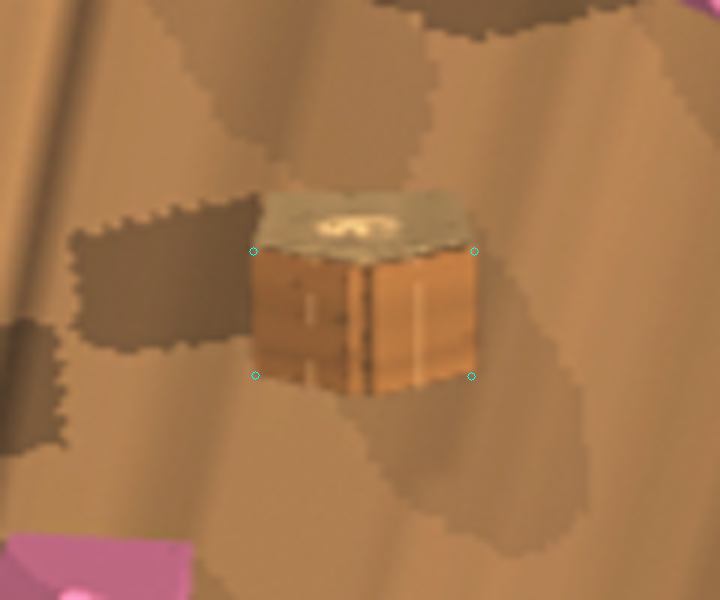

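The hole shows clearly at crop (360,226), and the projected eave corners match the house within 1 px. It's confirmed as the drilled wooden house, so I'll descend and grasp.

Emit:
servo_tool --rows '[{"dx": 0, "dy": 0, "dz": 5.0, "rx": 0, "ry": 0, "rz": 0}, {"dx": 0, "dy": 0, "dz": 9.0, "rx": 0, "ry": 0, "rz": 0}, {"dx": 0, "dy": 0, "dz": 12.0, "rx": 0, "ry": 0, "rz": 0}, {"dx": 0, "dy": 0, "dz": 12.8, "rx": 0, "ry": 0, "rz": 0}, {"dx": 0, "dy": 0, "dz": 12.8, "rx": 0, "ry": 0, "rz": 0}]'

```text
time: 4.47
eef_pos: [485.2, -186.9, 12.0]
eef_rot: [-180.0, -0.0, 104.0]
wrist_force: [-0.0, -0.2, 0.5]
gripper_width: 92.2
gripper_force: 0.0
```

Emit:
servo_tool --gripper 0 --rows '[{"dx": 0, "dy": 0, "dz": 0, "rx": 0, "ry": 0, "rz": 0}, {"dx": 0, "dy": 0, "dz": 0, "rx": 0, "ry": 0, "rz": 0}, {"dx": 0, "dy": 0, "dz": 0, "rx": 0, "ry": 0, "rz": 0}, {"dx": 0, "dy": 0, "dz": 0, "rx": 0, "ry": 0, "rz": 0}, {"dx": 0, "dy": 0, "dz": 0, "rx": 0, "ry": 0, "rz": 0}, {"dx": 0, "dy": 0, "dz": 0, "rx": 0, "ry": 0, "rz": 0}]'

```text
time: 5.22
eef_pos: [485.1, -187.0, 11.7]
eef_rot: [-180.0, -0.0, 104.0]
wrist_force: [0.3, 0.2, -0.1]
gripper_width: 36.6
gripper_force: 0.0
```

Emit:
servo_tool --rows '[{"dx": 0, "dy": 0, "dz": 0, "rx": 0, "ry": 0, "rz": 0}, {"dx": 0, "dy": 0, "dz": 0, "rx": 0, "ry": 0, "rz": 0}, {"dx": 0, "dy": 0, "dz": 0, "rx": 0, "ry": 0, "rz": 0}]'

```text
time: 5.6
eef_pos: [485.1, -187.0, 11.7]
eef_rot: [-180.0, -0.0, 104.0]
wrist_force: [0.4, -0.4, -0.6]
gripper_width: 34.0
gripper_force: 30.0
```

```bash
python3 -c "
from h import *
print(plan([484.5,-187.3,12.],[180,0,104],[518,280,180],80))"
```

```text
{'dx': 44.53, 'dy': 14.56, 'dz': -16.8, 'rx': 0.0, 'ry': -0.0, 'rz': 4.8}
```

Emit:
servo_tool --rows '[{"dx": 0, "dy": 0, "dz": -3, "rx": 0, "ry": 0, "rz": 0}, {"dx": 0, "dy": 0, "dz": -8, "rx": 0, "ry": 0, "rz": 0}, {"dx": 1, "dy": 0.3, "dz": -13, "rx": 0, "ry": 0, "rz": 0.3}, {"dx": 5, "dy": 1.6, "dz": -16.8, "rx": 0, "ry": 0, "rz": 0.8}, {"dx": 10, "dy": 3.3, "dz": -16.8, "rx": 0, "ry": 0, "rz": 1.4}, {"dx": 16, "dy": 5.2, "dz": -16.8, "rx": 0, "ry": 0, "rz": 2}, {"dx": 22, "dy": 7.2, "dz": -16.8, "rx": 0, "ry": 0, "rz": 2.6}, {"dx": 28, "dy": 9.2, "dz": -16.8, "rx": 0, "ry": 0, "rz": 3.2}, {"dx": 34, "dy": 11.1, "dz": -16.8, "rx": 0, "ry": 0, "rz": 4}, {"dx": 39, "dy": 12.8, "dz": -16.8, "rx": 0, "ry": 0, "rz": 4.8}]'

```text
time: 6.85
eef_pos: [514.2, 224.9, 179.7]
eef_rot: [-180.0, -0.0, 80.0]
wrist_force: [0.5, -0.0, -0.5]
gripper_width: 34.2
gripper_force: 30.0
```

Emit:
servo_tool --rows '[{"dx": 3, "dy": -0.3, "dz": 0, "rx": 0, "ry": 0, "rz": 0}, {"dx": 5.8, "dy": -0.6, "dz": 0, "rx": 0, "ry": 0, "rz": 0}, {"dx": 5.8, "dy": -0.6, "dz": 0, "rx": 0, "ry": 0, "rz": 0}, {"dx": 5.8, "dy": -0.6, "dz": 4, "rx": 0, "ry": 0, "rz": 0}, {"dx": 5.8, "dy": -0.6, "dz": 7.9, "rx": 0, "ry": 0, "rz": 0}, {"dx": 5.8, "dy": -0.6, "dz": 7.9, "rx": 0, "ry": 0, "rz": 0}, {"dx": 5.8, "dy": -0.6, "dz": 7.9, "rx": 0, "ry": 0, "rz": 0}]'

```text
time: 7.72
eef_pos: [519.8, 280.0, 102.1]
eef_rot: [179.9, -0.0, 80.0]
wrist_force: [0.7, -0.0, -0.7]
gripper_width: 34.2
gripper_force: 30.0
```

```bash
python3 - <<'E'
from look import *
s,p=look("w4")
s,q=look("s4","scene",["rod_tip"])
o=np.zeros((400,800,3),np.uint8)
u,v=map(int,proj(q,[515,235,120]));print(u,v)
c=q['img'][v-40:v+40,u-40:u+40,::-1];print(u-40,v-40,c.shape);o[:400,:400]=cv2.resize(c,(400,400),interpolation=cv2.INTER_CUBIC)
o[:400,400:]=cv2.resize(p['img'][100:300,220:420,::-1],(400,400),interpolation=cv2.INTER_CUBIC)
cv2.imwrite("pics/c4.png",o)
print(proj(p,[506,210,120]),proj(q,[506,210,120]))
E
```

```text
7.725 [519.8 280.  102.1] [ 1.7993e+02 -3.0000e-02  7.9960e+01] [-53.4  31.1  28.8 104.9 -19.3  48.8 -25.3] [ 0.7 -0.  -0.7] 34.2
7.775 [520.1 280.4 102.5] [ 1.799e+02 -9.000e-02  7.998e+01] [-53.5  31.1  28.8 104.9 -19.3  48.8 -25.3] [ 1.1 -0.8  0.1] 34.0
rod_tip [([497.5, 161.1, 120.4], 0.43)]
392 114
352 74 (80, 80, 3)
(np.float64(315.4469416372348), np.float64(360.4882239140427)) (np.float64(382.3462956566181), np.float64(117.63442991163447))
```

View pics/c4.png

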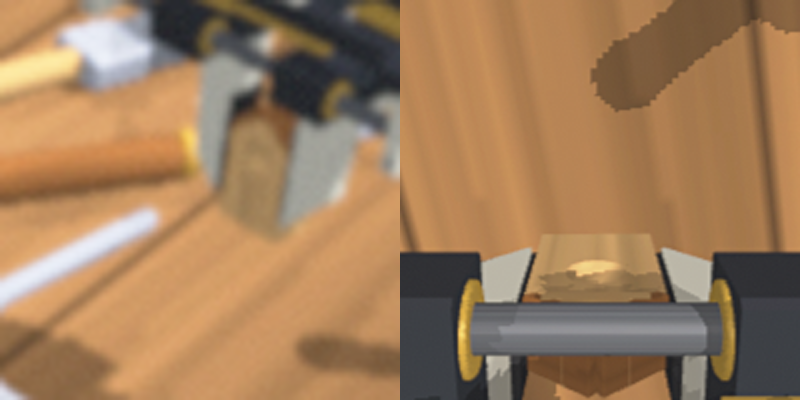

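Left: rod tip at scene pixel (383,117), where I predicted (382,118), with the house held square to it. Right: the hole sits centred between the fingers. Now I'll refine the leg line by intersecting planes from both cameras.

```bash
python3 - <<'E'
from look import *
def centre(p,y0,y1,vert_pts,nominal):
    # sample perpendicular to predicted line; subpixel centroid of brightness/low-saturation
    hsv=cv2.cvtColor(p['img'],cv2.COLOR_RGB2HSV).astype(float);wt=np.clip(90-hsv[...,1],0,None)*(hsv[...,2]>80)
    pts=[]
    for P in nominal:
        a=np.array(proj(p,P));b=np.array(proj(p,P+[0.174,.985,0]));t=(b-a)/np.linalg.norm(b-a);n=np.array([-t[1],t[0]])
        o=np.arange(-7,7.01,.25);q=(a+o[:,None]*n).astype(np.float32)
        w=cv2.remap(wt.astype(np.float32),q[:,0].reshape(1,-1),q[:,1].reshape(1,-1),cv2.INTER_LINEAR)[0]
        if w.sum()>20:pts.append(a+n*(w*o).sum()/w.sum())
    return np.array(pts,np.float32)
nom=[np.array([506,210,120.])-[.174*k,.985*k,0] for k in range(8,84,3)]
pl=[]
for nme in("top0","scene0"):
    p=load(nme);c=centre(p,0,0,0,nom);vx,vy,x0,y0=cv2.fitLine(c,cv2.DIST_HUBER,0,.01,.01).ravel()
    o,d1=ray(p,x0,y0);_,d2=ray(p,x0+20*vx,y0+20*vy);n=np.cross(d1,d2);n/=np.linalg.norm(n);pl.append((n,n@o));print(nme,len(c))
(n1,a),(n2,b)=pl;d=np.cross(n1,n2);d/=np.linalg.norm(d);d*=np.sign(d[1])
for y in(210,170,130):
    print(np.linalg.solve(np.array([n1,n2,[0,1,0]]),[a,b,y]).round(2))
print("yaw",np.degrees(np.arctan2(d[1],d[0])),"elev",np.degrees(np.arcsin(d[2])))
p=load("top0")  # intersect of top plane with z=120
for y in(210,130):print("top z120",np.linalg.solve(np.array([n1,[0,0,1],[0,1,0]]),[a,120,y]).round(2))
E
```

```text
top0 26
scene0 26
[506.15 210.   122.05]
[499.23 170.   122.42]
[492.31 130.   122.8 ]
yaw 80.18837690090696 elev -0.5344877175812397
top z120 [506.01 210.   120.  ]
top z120 [492.12 130.   120.  ]
```

Emit:
servo_tool --rows '[{"dx": 0, "dy": 0, "dz": 0, "rx": 0, "ry": 0, "rz": 0}, {"dx": 0, "dy": 0, "dz": 0, "rx": 0, "ry": 0, "rz": 0}]'

```text
time: 8.12
eef_pos: [519.0, 280.7, 101.3]
eef_rot: [180.0, -0.0, 80.0]
wrist_force: [-1.1, 0.0, -0.4]
gripper_width: 33.9
gripper_force: 30.0
```

Emit:
servo_tool --rows '[{"dx": -2, "dy": -0.05, "dz": 0, "rx": 0, "ry": 0, "rz": 0}, {"dx": -4, "dy": -0.05, "dz": 0.03, "rx": 0, "ry": 0, "rz": 0}, {"dx": -4.5, "dy": -0.05, "dz": 0.03, "rx": 0, "ry": 0, "rz": 0}, {"dx": -4.5, "dy": -0.05, "dz": 0.03, "rx": 0, "ry": 0, "rz": 0}, {"dx": -4.5, "dy": -0.05, "dz": 0.03, "rx": 0, "ry": 0, "rz": 0}]'

```text
time: 8.75
eef_pos: [510.6, 236.9, 100.5]
eef_rot: [180.0, -0.0, 80.1]
wrist_force: [-0.4, 0.0, -1.7]
gripper_width: 33.8
gripper_force: 30.0
```

```bash
python3 - <<'E'
from look import *
s,q=look("s5","scene");s,t=look("t5","top")
o=np.zeros((400,800,3),np.uint8)
for i,(p,a) in enumerate(((q,24),(t,24))):
    u,v=map(int,proj(p,[508,221,120]));o[:,400*i:400*i+400]=cv2.resize(p['img'][v-a:v+a,u-a:u+a,::-1],(400,400),interpolation=cv2.INTER_CUBIC);print(u-a,v-a)
cv2.imwrite("pics/c5.png",o)
E
```

```text
8.75 [510.6 236.9 100.5] [ 1.800e+02 -3.000e-02  8.007e+01] [-50.9  29.   29.  108.9 -18.8  46.8 -21.9] [-0.4  0.  -1.7] 33.8
8.8 [510.6 237.  100.4] [ 1.7999e+02 -3.0000e-02  8.0080e+01] [-50.9  29.   29.  108.9 -18.8  46.8 -21.9] [ 0.2  0.2 -0.7] 33.7
361 91
150 205
```

View pics/c5.png

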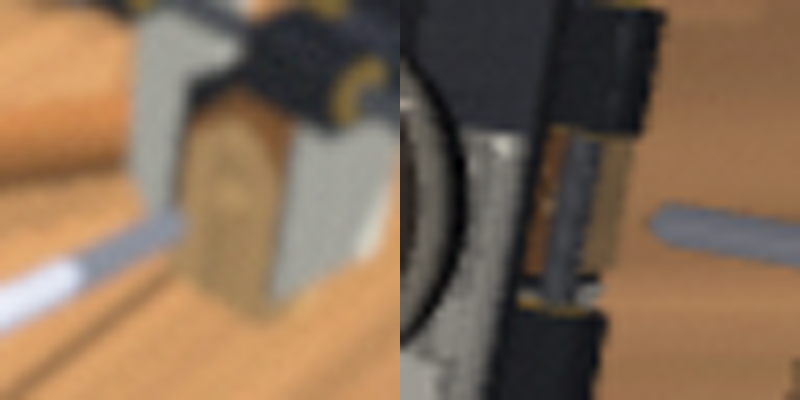

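Emit:
servo_tool --rows '[{"dx": -0.8, "dy": 0, "dz": -0.07, "rx": 0, "ry": 0, "rz": 0}, {"dx": -1.3, "dy": 0, "dz": -0.07, "rx": 0, "ry": 0, "rz": 0}, {"dx": -1.6, "dy": 0, "dz": -0.07, "rx": 0, "ry": 0, "rz": 0}, {"dx": -1.8, "dy": 0, "dz": -0.07, "rx": 0, "ry": 0, "rz": 0}, {"dx": -2.0, "dy": 0, "dz": -0.07, "rx": 0, "ry": 0, "rz": 0}, {"dx": -2.0, "dy": 0, "dz": -0.07, "rx": 0, "ry": 0, "rz": 0}]'

```text
time: 9.6
eef_pos: [507.1, 216.5, 101.1]
eef_rot: [180.0, -0.0, 80.0]
wrist_force: [0.1, 0.2, -0.7]
gripper_width: 33.9
gripper_force: 30.0
```

Emit:
servo_tool --rows '[{"dx": -0.3, "dy": 0, "dz": 0, "rx": 0, "ry": 0, "rz": 0}, {"dx": -0.6, "dy": 0, "dz": 0, "rx": 0, "ry": 0, "rz": 0}, {"dx": -0.8, "dy": 0, "dz": 0, "rx": 0, "ry": 0, "rz": 0}, {"dx": -0.8, "dy": 0, "dz": 0, "rx": 0, "ry": 0, "rz": 0}]'

```text
time: 10.1
eef_pos: [505.7, 208.5, 101.1]
eef_rot: [-180.0, 0.0, 80.0]
wrist_force: [0.1, 0.1, -1.2]
gripper_width: 34.0
gripper_force: 30.0
```

Emit:
servo_tool --rows '[{"dx": -0.4, "dy": 0, "dz": 0, "rx": 0, "ry": 0, "rz": 0}, {"dx": -0.8, "dy": 0, "dz": 0, "rx": 0, "ry": 0, "rz": 0}, {"dx": -1.2, "dy": 0, "dz": 0, "rx": 0, "ry": 0, "rz": 0}, {"dx": -1.5, "dy": 0, "dz": 0, "rx": 0, "ry": 0, "rz": 0}, {"dx": -1.5, "dy": 0, "dz": 0, "rx": 0, "ry": 0, "rz": 0}]'

```text
time: 10.72
eef_pos: [503.0, 193.6, 101.2]
eef_rot: [-180.0, 0.0, 80.0]
wrist_force: [-0.6, -0.3, -1.0]
gripper_width: 33.7
gripper_force: 30.0
```

```bash
python3 - <<'E'
from look import *
t=load("top0");s=load("scene0")
def samples(p,nom,dr,rng=7):
    hsv=cv2.cvtColor(p['img'],cv2.COLOR_RGB2HSV).astype(float);wt=(np.clip(90-hsv[...,1],0,None)*(hsv[...,2]>80)).astype(np.float32)
    out=[]
    for P in nom:
        a=np.array(proj(p,P));b=np.array(proj(p,P+dr));d=(b-a)/np.linalg.norm(b-a);n=np.array([-d[1],d[0]]);o=np.arange(-rng,rng+.01,.25);q=(a+o[:,None]*n).astype(np.float32)
        w=cv2.remap(wt,q[:,0].reshape(1,-1),q[:,1].reshape(1,-1),cv2.INTER_LINEAR)[0]
        if w.sum()>20:
            c=a+n*(w*o).sum()/w.sum();out.append(np.r_[atz(p,*c,120)[:2],w.sum(),(P-nom[0])@dr])
    return np.array(out)
u=np.array([np.cos(np.radians(-7.8)),np.sin(np.radians(-7.8)),0])
nom=[np.array([574.9,59.5,120])+u*k for k in range(-36,66,3)]
for nme,p in(("top",t),("scene",s)):
    c=samples(p,nom,u);print(nme);print(c[:,:3].round(1).tolist())
    k=(c[:,0]<605)
    vx,vy,x0,y0=cv2.fitLine(c[k,:2].astype(np.float32),cv2.DIST_HUBER,0,.01,.01).ravel();a2=np.degrees(np.arctan2(vy,vx));a2=a2 if abs(a2)<90 else a2-180
    d1=np.array([-.1719,-.9851]);d2=np.array([vx,vy])*np.sign(vx)
    A=np.linalg.solve(np.c_[d1,-d2],np.array([x0,y0])-[506,210]);I=np.array([506,210])+d1*A[0]
    turn=np.degrees(np.arccos(d1@d2));T=50*np.tan(np.radians(turn/2));print("ang",a2,"I",I.round(1),"from tip",A[0].round(1),"turn",turn.round(1),"T1",(I-d1*T).round(1),"T2",(I+d2*T).round(1))
E
```

```text
top
[[539.2, 64.4, 1618.3], [542.2, 63.8, 1529.6], [545.2, 63.7, 1499.6], [548.2, 63.3, 1585.5], [551.1, 62.9, 1596.0], [554.1, 62.2, 1656.1], [557.0, 61.7, 1509.3], [560.0, 61.5, 1558.5], [563.0, 61.2, 1637.9], [566.0, 60.7, 1685.1], [568.9, 60.1, 1558.0], [571.9, 59.8, 1516.5], [574.9, 59.4, 1566.7], [577.9, 59.0, 1594.5], [580.8, 58.5, 1646.0], [583.8, 58.0, 1501.7], [586.7, 57.5, 1615.9], [589.7, 57.2, 1760.4], [592.7, 57.1, 1826.1], [595.7, 56.5, 1611.3], [598.6, 55.8, 1582.3], [601.7, 55.9, 1565.5], [604.7, 56.1, 1471.6], [607.3, 52.7, 97.8], [619.4, 52.7, 1255.8], [622.4, 52.3, 1500.4], [625.4, 52.1, 1536.0], [628.3, 51.7, 1670.9], [631.3, 51.6, 1670.9], [633.7, 47.2, 2765.2], [636.8, 47.5, 2381.3]]
ang -8.03238 I [482.   72.5] from tip 139.6 turn 91.9 T1 [490.9 123.4] T2 [533.2  65.3]
scene
[[538.6, 66.9, 1519.6], [541.6, 66.2, 1542.4], [544.6, 65.9, 1566.5], [547.6, 65.4, 1538.1], [550.5, 65.1, 1558.5], [553.4, 64.9, 1564.8], [556.4, 64.5, 1547.0], [559.5, 63.8, 1560.7], [562.5, 63.2, 1550.0], [565.5, 62.8, 1603.2], [568.4, 62.4, 1623.2], [571.4, 62.1, 1657.5], [574.4, 61.6, 1646.7], [577.3, 61.3, 1663.7], [580.3, 61.0, 1625.2], [583.3, 60.4, 1594.3], [586.3, 60.2, 1596.0], [589.2, 59.9, 1671.3], [592.2, 59.5, 1707.8], [595.2, 59.1, 1709.2], [598.2, 58.6, 1371.5], [601.0, 58.8, 94.2], [613.1, 56.5, 1082.5], [616.1, 55.7, 1929.6], [619.1, 55.3, 2017.5], [622.0, 55.2, 1961.6], [625.0, 54.8, 1898.1], [628.0, 54.3, 1893.9], [631.0, 54.0, 1910.1], [634.0, 53.0, 1871.7], [637.2, 51.9, 1886.1]]
ang -7.677039 I [482.3  74.2] from tip 137.8 turn 92.2 T1 [491.2 125.4] T2 [533.8  67.3]
```

Emit:
servo_tool --rows '[{"dx": -0.7, "dy": 0, "dz": 0, "rx": 0, "ry": 0, "rz": 0}, {"dx": -1.5, "dy": 0, "dz": 0, "rx": 0, "ry": 0, "rz": 0}, {"dx": -2.3, "dy": 0, "dz": 0, "rx": 0, "ry": 0, "rz": 0}, {"dx": -3.1, "dy": 0, "dz": 0, "rx": 0, "ry": 0, "rz": 0}, {"dx": -3.9, "dy": 0, "dz": 0, "rx": 0, "ry": 0, "rz": 0}, {"dx": -4.6, "dy": 0, "dz": 0, "rx": 0, "ry": 0, "rz": 0}, {"dx": -5.2, "dy": 0, "dz": 0, "rx": 0, "ry": 0, "rz": 0}, {"dx": -5.5, "dy": 0, "dz": 0, "rx": 0, "ry": 0, "rz": 0}, {"dx": -5.5, "dy": 0, "dz": 0, "rx": 0, "ry": 0, "rz": 0}]'

```text
time: 11.85
eef_pos: [493.6, 139.6, 101.1]
eef_rot: [180.0, -0.0, 80.0]
wrist_force: [-0.7, 0.6, -0.6]
gripper_width: 34.2
gripper_force: 30.0
```

```bash
cat > path.py <<'E'
from station import ctrl
from h import *
# centreline by arc length from T1 (travel), house centre pose: point(+0.5mm inward in bend), tool yaw
A1,TURN,RAD=-99.9,92.0,50.
T1=np.array([491.0,124.0])
def dirv(a): return np.array([np.cos(np.radians(a)),np.sin(np.radians(a))])
C=T1+RAD*dirv(A1+90)
def at(s,off=(0,0)):
    L=RAD*np.radians(TURN)
    if s<0:p,a=T1+dirv(A1)*s,A1
    elif s<L:
        a=A1+np.degrees(s/RAD);p=C-(RAD-.5)*dirv(a+90)
    else:a=A1+TURN;p=C-RAD*dirv(a+90)+dirv(a)*(s-L)
    return p+np.array(off),a+180
def rows(ss,z,cmd=None,off=(0,0)):
    o=ctrl.observe();c=o['eef_pos'] if cmd is None else cmd
    print("t",o['time'],o['eef_pos'].round(1),o['eef_rot'].round(1),"F",o['wrist_force'].round(1),"M",o['ft_torque'].round(2),"q7",o['joint_pos'][6].round(0))
    yaw=o['eef_rot'][2]
    for s in ss:
        p,y=at(s,off);r=plan(c,[180,0,yaw],[*p,z],y);print(s,at(s,off)[0].round(1),{k:r[k] for k in("dx","dy","dz","rz")})
E
python3 -c "
from path import *
rows([-10,-5,0,5,10,15,20],101.2)"
```

```text
t 11.85 [493.6 139.6 101.1] [180.  -0.  80.] F [-0.7  0.6 -0.6] M [-0.1   0.09 -0.05] q7 -14.0
-10 [492.7 133.9] {'dx': -0.59, 'dy': 0.02, 'dz': -0.01, 'rz': -0.02}
-5 [491.9 128.9] {'dx': -1.09, 'dy': 0.02, 'dz': -0.01, 'rz': -0.02}
0 [491.5 123.9] {'dx': -1.59, 'dy': 0.07, 'dz': -0.01, 'rz': -0.02}
5 [490.9 119. ] {'dx': -2.08, 'dy': 0.09, 'dz': -0.01, 'rz': -1.16}
10 [490.8 114.1] {'dx': -2.57, 'dy': 0.17, 'dz': -0.01, 'rz': -2.31}
15 [491.2 109.1] {'dx': -3.05, 'dy': 0.29, 'dz': -0.01, 'rz': -3.45}
20 [492.  104.3] {'dx': -3.51, 'dy': 0.46, 'dz': -0.01, 'rz': -4.6}
```

Emit:
servo_tool --rows '[{"dx": -0.5, "dy": 0, "dz": 0, "rx": 0, "ry": 0, "rz": 0}, {"dx": -1.1, "dy": 0.02, "dz": 0, "rx": 0, "ry": 0, "rz": -0.1}, {"dx": -1.6, "dy": 0.06, "dz": 0, "rx": 0, "ry": 0, "rz": -0.3}, {"dx": -2.1, "dy": 0.1, "dz": 0, "rx": 0, "ry": 0, "rz": -1.2}, {"dx": -2.3, "dy": 0.13, "dz": 0, "rx": 0, "ry": 0, "rz": -1.7}, {"dx": -2.57, "dy": 0.17, "dz": 0, "rx": 0, "ry": 0, "rz": -2.3}, {"dx": -2.57, "dy": 0.17, "dz": 0, "rx": 0, "ry": 0, "rz": -2.3}]'

```text
time: 12.72
eef_pos: [490.5, 113.5, 101.1]
eef_rot: [-180.0, 0.0, 91.5]
wrist_force: [-0.5, -0.6, -0.8]
gripper_width: 33.9
gripper_force: 30.0
```

```bash
python3 -c "
from path import *
rows([10,15,20,25,30,35,40],101.2)"
```

```text
t 12.725 [490.5 113.5 101.1] [-180.     0.    91.5] F [-0.5 -0.6 -0.8] M [-0.18  0.26 -0.02] q7 -2.0
10 [490.8 114.1] {'dx': 0.05, 'dy': 0.02, 'dz': -0.01, 'rz': -0.01}
15 [491.2 109.1] {'dx': -0.44, 'dy': 0.05, 'dz': -0.01, 'rz': -1.16}
20 [492.  104.3] {'dx': -0.93, 'dy': 0.12, 'dz': -0.01, 'rz': -2.3}
25 [493.4  99.5] {'dx': -1.41, 'dy': 0.25, 'dz': -0.01, 'rz': -3.45}
30 [495.2  94.9] {'dx': -1.88, 'dy': 0.42, 'dz': -0.01, 'rz': -4.59}
35 [497.5  90.5] {'dx': -2.32, 'dy': 0.63, 'dz': -0.01, 'rz': -5.74}
40 [500.2  86.4] {'dx': -2.74, 'dy': 0.89, 'dz': -0.01, 'rz': -6.88}
```

Emit:
servo_tool --rows '[{"dx": -0.2, "dy": 0.03, "dz": 0, "rx": 0, "ry": 0, "rz": -0.6}, {"dx": -0.44, "dy": 0.05, "dz": 0, "rx": 0, "ry": 0, "rz": -1.2}, {"dx": -0.7, "dy": 0.08, "dz": 0, "rx": 0, "ry": 0, "rz": -1.7}, {"dx": -0.93, "dy": 0.12, "dz": 0, "rx": 0, "ry": 0, "rz": -2.3}, {"dx": -1.17, "dy": 0.18, "dz": 0, "rx": 0, "ry": 0, "rz": -2.9}, {"dx": -1.41, "dy": 0.25, "dz": 0, "rx": 0, "ry": 0, "rz": -3.45}, {"dx": -1.41, "dy": 0.25, "dz": 0, "rx": 0, "ry": 0, "rz": -3.45}]'

```text
time: 13.6
eef_pos: [493.5, 99.7, 101.1]
eef_rot: [-180.0, 0.0, 108.7]
wrist_force: [-0.8, -1.4, -0.4]
gripper_width: 34.0
gripper_force: 30.0
```

```bash
python3 -c "
from path import *
rows([25,30,35,40,45,50,55],101.2)"
```

```text
t 13.6 [493.5  99.7 101.1] [-180.     0.   108.7] F [-0.8 -1.4 -0.4] M [-0.31  0.3   0.03] q7 14.0
25 [493.4  99.5] {'dx': -0.02, 'dy': -0.02, 'dz': -0.01, 'rz': -0.01}
30 [495.2  94.9] {'dx': -0.51, 'dy': 0.0, 'dz': -0.01, 'rz': -1.16}
35 [497.5  90.5] {'dx': -1.0, 'dy': 0.08, 'dz': -0.01, 'rz': -2.3}
40 [500.2  86.4] {'dx': -1.48, 'dy': 0.2, 'dz': -0.01, 'rz': -3.45}
45 [503.3  82.5] {'dx': -1.94, 'dy': 0.37, 'dz': -0.01, 'rz': -4.59}
50 [506.7  79. ] {'dx': -2.39, 'dy': 0.59, 'dz': -0.01, 'rz': -5.74}
55 [510.6  75.8] {'dx': -2.81, 'dy': 0.85, 'dz': -0.01, 'rz': -6.89}
```

Emit:
servo_tool --rows '[{"dx": -0.25, "dy": 0, "dz": 0, "rx": 0, "ry": 0, "rz": -0.6}, {"dx": -0.51, "dy": 0, "dz": 0, "rx": 0, "ry": 0, "rz": -1.2}, {"dx": -0.75, "dy": 0.03, "dz": 0, "rx": 0, "ry": 0, "rz": -1.75}, {"dx": -1.0, "dy": 0.08, "dz": 0, "rx": 0, "ry": 0, "rz": -2.3}, {"dx": -1.24, "dy": 0.14, "dz": 0, "rx": 0, "ry": 0, "rz": -2.9}, {"dx": -1.48, "dy": 0.2, "dz": 0, "rx": 0, "ry": 0, "rz": -3.45}, {"dx": -1.48, "dy": 0.2, "dz": 0, "rx": 0, "ry": 0, "rz": -3.45}]'

```text
time: 14.48
eef_pos: [500.7, 86.7, 101.2]
eef_rot: [180.0, 0.0, 125.9]
wrist_force: [-0.5, -0.0, -0.2]
gripper_width: 33.9
gripper_force: 30.0
```

```bash
python3 -c "
from path import *
rows([40,45,50,55,60,65,70],101.2)"
```

```text
t 14.475 [500.7  86.7 101.2] [180.    0.  125.9] F [-0.5 -0.  -0.2] M [-0.11  0.01 -0.02] q7 30.0
40 [500.2  86.4] {'dx': 0.0, 'dy': -0.06, 'dz': 0.0, 'rz': -0.0}
45 [503.3  82.5] {'dx': -0.49, 'dy': -0.04, 'dz': 0.0, 'rz': -1.15}
50 [506.7  79. ] {'dx': -0.98, 'dy': 0.04, 'dz': 0.0, 'rz': -2.29}
55 [510.6  75.8] {'dx': -1.46, 'dy': 0.16, 'dz': 0.0, 'rz': -3.44}
60 [514.7  73. ] {'dx': -1.92, 'dy': 0.33, 'dz': 0.0, 'rz': -4.59}
65 [519.   70.7] {'dx': -2.37, 'dy': 0.55, 'dz': 0.0, 'rz': -5.73}
70 [523.6  68.8] {'dx': -2.79, 'dy': 0.81, 'dz': 0.0, 'rz': -6.88}
```

Emit:
servo_tool --rows '[{"dx": -0.25, "dy": -0.03, "dz": 0, "rx": 0, "ry": 0, "rz": -0.6}, {"dx": -0.49, "dy": -0.02, "dz": 0, "rx": 0, "ry": 0, "rz": -1.15}, {"dx": -0.74, "dy": 0.01, "dz": 0, "rx": 0, "ry": 0, "rz": -1.7}, {"dx": -0.98, "dy": 0.05, "dz": 0, "rx": 0, "ry": 0, "rz": -2.3}, {"dx": -1.22, "dy": 0.11, "dz": 0, "rx": 0, "ry": 0, "rz": -2.9}, {"dx": -1.46, "dy": 0.18, "dz": 0, "rx": 0, "ry": 0, "rz": -3.45}, {"dx": -1.46, "dy": 0.18, "dz": 0, "rx": 0, "ry": 0, "rz": -3.45}]'

```text
time: 15.35
eef_pos: [510.6, 76.1, 101.2]
eef_rot: [180.0, 0.0, 143.2]
wrist_force: [-0.5, 0.7, -1.2]
gripper_width: 34.2
gripper_force: 30.0
```

```bash
python3 -c "
from path import *
rows([55,60,65,70,75,80,85,90],101.2)"
```

```text
t 15.35 [510.6  76.1 101.2] [180.    0.  143.2] F [-0.5  0.7 -1.2] M [-0.05 -0.01  0.02] q7 46.0
55 [510.6  75.8] {'dx': -0.01, 'dy': -0.02, 'dz': -0.0, 'rz': 0.01}
60 [514.7  73. ] {'dx': -0.51, 'dy': 0.0, 'dz': -0.0, 'rz': -1.14}
65 [519.   70.7] {'dx': -1.0, 'dy': 0.07, 'dz': -0.0, 'rz': -2.28}
70 [523.6  68.8] {'dx': -1.48, 'dy': 0.2, 'dz': -0.0, 'rz': -3.43}
75 [528.3  67.4] {'dx': -1.94, 'dy': 0.37, 'dz': -0.0, 'rz': -4.58}
80 [533.2  66.4] {'dx': -2.39, 'dy': 0.58, 'dz': -0.0, 'rz': -5.72}
85 [538.1  65.2] {'dx': -2.85, 'dy': 0.78, 'dz': -0.0, 'rz': -5.79}
90 [543.   64.5] {'dx': -3.28, 'dy': 1.02, 'dz': -0.0, 'rz': -5.79}
```

Emit:
servo_tool --rows '[{"dx": -0.25, "dy": -0.01, "dz": 0, "rx": 0, "ry": 0, "rz": -0.6}, {"dx": -0.51, "dy": 0, "dz": 0, "rx": 0, "ry": 0, "rz": -1.15}, {"dx": -0.75, "dy": 0.03, "dz": 0, "rx": 0, "ry": 0, "rz": -1.7}, {"dx": -1.0, "dy": 0.07, "dz": 0, "rx": 0, "ry": 0, "rz": -2.3}, {"dx": -1.24, "dy": 0.13, "dz": 0, "rx": 0, "ry": 0, "rz": -2.85}, {"dx": -1.48, "dy": 0.2, "dz": 0, "rx": 0, "ry": 0, "rz": -3.4}, {"dx": -1.48, "dy": 0.2, "dz": 0, "rx": 0, "ry": 0, "rz": -3.4}]'

```text
time: 16.23
eef_pos: [523.5, 68.9, 101.1]
eef_rot: [180.0, 0.0, 160.2]
wrist_force: [0.4, 0.5, -0.1]
gripper_width: 34.0
gripper_force: 30.0
```

```bash
python3 -c "
from path import *
rows([70,75,80,85,90,95,100,105],101.2)"
```

```text
t 16.225 [523.5  68.9 101.1] [180.    0.  160.2] F [ 0.4  0.5 -0.1] M [-0.02  0.04  0.07] q7 62.0
70 [523.6  68.8] {'dx': -0.01, 'dy': -0.0, 'dz': -0.01, 'rz': -0.03}
75 [528.3  67.4] {'dx': -0.5, 'dy': 0.02, 'dz': -0.01, 'rz': -1.18}
80 [533.2  66.4] {'dx': -0.99, 'dy': 0.1, 'dz': -0.01, 'rz': -2.32}
85 [538.1  65.2] {'dx': -1.49, 'dy': 0.15, 'dz': -0.01, 'rz': -2.39}
90 [543.   64.5] {'dx': -1.98, 'dy': 0.25, 'dz': -0.01, 'rz': -2.39}
95 [548.   63.9] {'dx': -2.47, 'dy': 0.36, 'dz': -0.01, 'rz': -2.39}
100 [552.9  63.2] {'dx': -2.96, 'dy': 0.46, 'dz': -0.01, 'rz': -2.39}
105 [557.9  62.5] {'dx': -3.45, 'dy': 0.56, 'dz': -0.01, 'rz': -2.39}
```

Emit:
servo_tool --rows '[{"dx": -0.25, "dy": 0, "dz": 0, "rx": 0, "ry": 0, "rz": -0.6}, {"dx": -0.5, "dy": 0.02, "dz": 0, "rx": 0, "ry": 0, "rz": -1.1}, {"dx": -0.75, "dy": 0.06, "dz": 0, "rx": 0, "ry": 0, "rz": -1.6}, {"dx": -1.0, "dy": 0.1, "dz": 0, "rx": 0, "ry": 0, "rz": -2.0}, {"dx": -1.25, "dy": 0.13, "dz": 0, "rx": 0, "ry": 0, "rz": -2.25}, {"dx": -1.5, "dy": 0.17, "dz": 0, "rx": 0, "ry": 0, "rz": -2.4}, {"dx": -1.98, "dy": 0.27, "dz": 0, "rx": 0, "ry": 0, "rz": -2.4}, {"dx": -1.98, "dy": 0.27, "dz": 0, "rx": 0, "ry": 0, "rz": -2.4}]'

```text
time: 17.23
eef_pos: [543.5, 64.6, 101.1]
eef_rot: [180.0, 0.0, 172.3]
wrist_force: [-0.6, 0.6, -0.4]
gripper_width: 33.9
gripper_force: 30.0
```

```bash
python3 -c "
from path import *
rows([90,100,110,120,130,140],101.2,off=(0,-.4))"
```

```text
t 17.225 [543.5  64.6 101.1] [180.    0.  172.3] F [-0.6  0.6 -0.4] M [ 0.   -0.03  0.02] q7 73.0
90 [543.   64.1] {'dx': 0.04, 'dy': -0.05, 'dz': -0.01, 'rz': 0.03}
100 [552.9  62.8] {'dx': -0.96, 'dy': -0.05, 'dz': -0.01, 'rz': 0.03}
110 [562.8  61.4] {'dx': -1.96, 'dy': -0.06, 'dz': -0.01, 'rz': 0.03}
120 [572.7  60. ] {'dx': -2.96, 'dy': -0.06, 'dz': -0.01, 'rz': 0.03}
130 [582.6  58.6] {'dx': -3.96, 'dy': -0.06, 'dz': -0.01, 'rz': 0.03}
140 [592.5  57.3] {'dx': -4.96, 'dy': -0.06, 'dz': -0.01, 'rz': 0.03}
```

Emit:
servo_tool --rows '[{"dx": -0.5, "dy": -0.03, "dz": 0, "rx": 0, "ry": 0, "rz": 0}, {"dx": -1.2, "dy": -0.05, "dz": 0, "rx": 0, "ry": 0, "rz": 0}, {"dx": -1.9, "dy": -0.05, "dz": 0, "rx": 0, "ry": 0, "rz": 0}, {"dx": -2.6, "dy": -0.06, "dz": 0, "rx": 0, "ry": 0, "rz": 0}, {"dx": -3.2, "dy": -0.06, "dz": 0, "rx": 0, "ry": 0, "rz": 0}, {"dx": -3.7, "dy": -0.06, "dz": 0, "rx": 0, "ry": 0, "rz": 0}, {"dx": -3.7, "dy": -0.06, "dz": 0, "rx": 0, "ry": 0, "rz": 0}]'

```text
time: 18.1
eef_pos: [580.0, 59.0, 101.1]
eef_rot: [180.0, 0.0, 172.3]
wrist_force: [-0.1, 0.2, -0.5]
gripper_width: 33.9
gripper_force: 30.0
```

Now feel for the collar in 1 mm steps.

Emit:
servo_tool --rows '[{"dx": -0.2, "dy": 0, "dz": 0, "rx": 0, "ry": 0, "rz": 0}, {"dx": -0.4, "dy": 0, "dz": 0, "rx": 0, "ry": 0, "rz": 0}, {"dx": -0.6, "dy": 0, "dz": 0, "rx": 0, "ry": 0, "rz": 0}, {"dx": -0.7, "dy": 0, "dz": 0, "rx": 0, "ry": 0, "rz": 0}, {"dx": -0.8, "dy": 0, "dz": 0, "rx": 0, "ry": 0, "rz": 0}, {"dx": -0.8, "dy": 0, "dz": 0, "rx": 0, "ry": 0, "rz": 0}]'

```text
time: 18.85
eef_pos: [587.5, 58.0, 101.1]
eef_rot: [180.0, 0.0, 172.3]
wrist_force: [-0.7, 0.8, -0.3]
gripper_width: 34.0
gripper_force: 30.0
```

Emit:
servo_tool --rows '[{"dx": -0.1, "dy": 0, "dz": 0, "rx": 0, "ry": 0, "rz": 0}, {"dx": -0.2, "dy": 0, "dz": 0, "rx": 0, "ry": 0, "rz": 0}, {"dx": -0.3, "dy": 0, "dz": 0, "rx": 0, "ry": 0, "rz": 0}, {"dx": -0.3, "dy": 0, "dz": 0, "rx": 0, "ry": 0, "rz": 0}]'

```text
time: 19.35
eef_pos: [590.6, 57.6, 101.1]
eef_rot: [180.0, 0.0, 172.3]
wrist_force: [0.5, -0.4, -0.6]
gripper_width: 33.9
gripper_force: 30.0
```

Emit:
servo_tool --rows '[{"dx": -0.1, "dy": 0, "dz": 0, "rx": 0, "ry": 0, "rz": 0}, {"dx": -0.2, "dy": 0, "dz": 0, "rx": 0, "ry": 0, "rz": 0}, {"dx": -0.2, "dy": 0, "dz": 0, "rx": 0, "ry": 0, "rz": 0}]'

```text
time: 19.73
eef_pos: [592.6, 57.3, 101.1]
eef_rot: [180.0, 0.0, 172.3]
wrist_force: [-0.0, -0.5, -0.2]
gripper_width: 33.8
gripper_force: 30.0
```

Emit:
servo_tool --rows '[{"dx": -0.1, "dy": 0, "dz": 0, "rx": 0, "ry": 0, "rz": 0}, {"dx": -0.2, "dy": 0, "dz": 0, "rx": 0, "ry": 0, "rz": 0}, {"dx": -0.2, "dy": 0, "dz": 0, "rx": 0, "ry": 0, "rz": 0}]'

```text
time: 20.1
eef_pos: [594.5, 57.0, 101.1]
eef_rot: [180.0, 0.0, 172.3]
wrist_force: [-1.3, -0.1, -0.5]
gripper_width: 33.8
gripper_force: 30.0
```

Emit:
servo_tool --rows '[{"dx": -0.05, "dy": 0, "dz": 0, "rx": 0, "ry": 0, "rz": 0}, {"dx": -0.1, "dy": 0, "dz": 0, "rx": 0, "ry": 0, "rz": 0}, {"dx": -0.1, "dy": 0, "dz": 0, "rx": 0, "ry": 0, "rz": 0}]'

```text
time: 20.48
eef_pos: [595.5, 56.9, 101.1]
eef_rot: [180.0, 0.0, 172.3]
wrist_force: [0.7, 0.3, -0.2]
gripper_width: 33.7
gripper_force: 30.0
```

Emit:
servo_tool --rows '[{"dx": -0.05, "dy": 0, "dz": 0, "rx": 0, "ry": 0, "rz": 0}, {"dx": -0.1, "dy": 0, "dz": 0, "rx": 0, "ry": 0, "rz": 0}, {"dx": -0.1, "dy": 0, "dz": 0, "rx": 0, "ry": 0, "rz": 0}]'

```text
time: 20.85
eef_pos: [596.1, 56.9, 101.0]
eef_rot: [-180.0, -0.0, 172.3]
wrist_force: [-2.1, -0.3, 0.3]
gripper_width: 33.9
gripper_force: 30.0
```

Emit:
servo_tool --rows '[{"dx": -0.05, "dy": 0, "dz": 0, "rx": 0, "ry": 0, "rz": 0}, {"dx": -0.05, "dy": 0, "dz": 0, "rx": 0, "ry": 0, "rz": 0}]'

```text
time: 21.1
eef_pos: [596.1, 56.9, 100.9]
eef_rot: [-180.0, -0.1, 172.3]
wrist_force: [-5.1, 0.2, 1.5]
gripper_width: 34.2
gripper_force: 30.0
```

Contact: 5 N with no further advance at x = 596.1, which matches the collar face seen at about 606. Next I'll ease the pressure, lower slightly so the hole rests on the rod, and open.

Emit:
servo_tool --rows '[{"dx": 0.02, "dy": 0, "dz": 0.06, "rx": 0, "ry": 0, "rz": 0}, {"dx": 0.02, "dy": 0, "dz": 0.12, "rx": 0, "ry": 0, "rz": 0}, {"dx": 0.02, "dy": 0, "dz": 0.12, "rx": 0, "ry": 0, "rz": 0}]'

```text
time: 21.48
eef_pos: [596.1, 56.9, 99.8]
eef_rot: [-180.0, -0.1, 172.3]
wrist_force: [-5.2, 1.0, 2.7]
gripper_width: 34.0
gripper_force: 30.0
```

Emit:
servo_tool --gripper 100 --rows '[{"dx": 0, "dy": 0, "dz": 0, "rx": 0, "ry": 0, "rz": 0}, {"dx": 0, "dy": 0, "dz": 0, "rx": 0, "ry": 0, "rz": 0}, {"dx": 0, "dy": 0, "dz": 0, "rx": 0, "ry": 0, "rz": 0}, {"dx": 0, "dy": 0, "dz": 0, "rx": 0, "ry": 0, "rz": 0}, {"dx": 0, "dy": 0, "dz": 0, "rx": 0, "ry": 0, "rz": 0}, {"dx": 0, "dy": 0, "dz": 0, "rx": 0, "ry": 0, "rz": 0}, {"dx": 0, "dy": 0, "dz": 0, "rx": 0, "ry": 0, "rz": 0}]'

```text
time: 22.35
eef_pos: [596.8, 56.8, 99.9]
eef_rot: [180.0, 0.0, 172.3]
wrist_force: [-0.0, 0.4, -0.4]
gripper_width: 91.4
gripper_force: 0.0
```

Emit:
servo_tool --rows '[{"dx": 0, "dy": 0, "dz": -1, "rx": 0, "ry": 0, "rz": 0}, {"dx": 0, "dy": 0, "dz": -4, "rx": 0, "ry": 0, "rz": 0}, {"dx": 0, "dy": 0, "dz": -8, "rx": 0, "ry": 0, "rz": 0}, {"dx": 0, "dy": 0, "dz": -13, "rx": 0, "ry": 0, "rz": 0}, {"dx": 6, "dy": 0, "dz": -13, "rx": 0, "ry": 0, "rz": 0}, {"dx": 12, "dy": 0, "dz": -13, "rx": 0, "ry": 0, "rz": 0}, {"dx": 18, "dy": 0, "dz": -13, "rx": 0, "ry": 0, "rz": 0}, {"dx": 18, "dy": 0, "dz": -13, "rx": 0, "ry": 0, "rz": 0}]'

```text
time: 23.35
eef_pos: [414.2, 81.1, 230.4]
eef_rot: [180.0, -0.1, 172.4]
wrist_force: [0.7, 0.5, -0.4]
gripper_width: 91.9
gripper_force: 0.0
```

```bash
python3 - <<'E'
from look import *
s,q=look("s6","scene",["house_hole"]);s,t=look("t6","top",["house_hole"])
o=np.zeros((400,800,3),np.uint8)
for i,(p,a) in enumerate(((q,28),(t,28))):
    u,v=map(int,proj(p,[598,56,118]));o[:,400*i:400*i+400]=cv2.resize(p['img'][v-a:v+a,u-a:u+a,::-1],(400,400),interpolation=cv2.INTER_CUBIC)
cv2.imwrite("pics/c6.png",o)
E
```

```text
23.35 [414.2  81.1 230.4] [ 1.7999e+02 -7.0000e-02  1.7243e+02] [-22.    5.6   4.  116.4  -0.5  58.1  64.7] [ 0.7  0.5 -0.4] 91.9
house_hole [([448.3, -140.1, 34.6], 0.8), ([526.0, -120.5, 39.8], 0.77), ([463.9, -267.5, 35.7], 0.76), ([596.4, 42.6, 127.6], 0.57)]
23.45 [418.6  81.1 231. ] [1.7994e+02 1.2000e-01 1.7232e+02] [-21.9   5.8   4.1 116.   -0.5  58.   64.8] [-0.2  0.8  0.6] 91.8
house_hole [([594.9, 53.0, 138.1], 0.79), ([518.8, -107.8, 51.5], 0.65), ([440.5, -126.3, 51.0], 0.53), ([453.8, -257.7, 47.8], 0.49)]
```

View pics/c6.png

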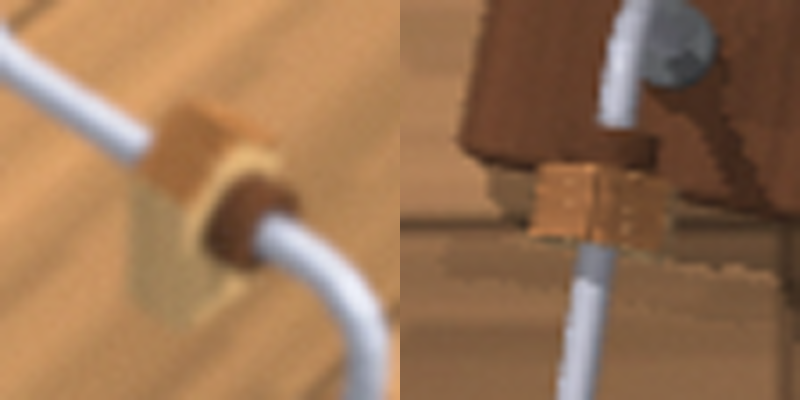

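Emit:
servo_tool --rows '[{"dx": -6, "dy": 0, "dz": 0, "rx": 0, "ry": 0, "rz": 0}, {"dx": -12, "dy": 0, "dz": 0, "rx": 0, "ry": 0, "rz": 0}, {"dx": -18, "dy": 0, "dz": 0, "rx": 0, "ry": 0, "rz": 0}, {"dx": -24, "dy": 0, "dz": 0, "rx": 0, "ry": 0, "rz": 0}, {"dx": -28, "dy": 0, "dz": 2, "rx": 0, "ry": 0, "rz": 0}, {"dx": -28, "dy": 0, "dz": 4, "rx": 0, "ry": 0, "rz": 0}, {"dx": -28, "dy": 0, "dz": 4, "rx": 0, "ry": 0, "rz": 0}, {"dx": -28, "dy": 0, "dz": 4, "rx": 0, "ry": 0, "rz": 0}]'

```text
time: 24.55
eef_pos: [696.3, 43.3, 190.5]
eef_rot: [180.0, 0.0, 172.3]
wrist_force: [-0.3, -0.4, 0.9]
gripper_width: 91.8
gripper_force: 0.0
```

```bash
python3 - <<'E'
from look import *
s,p=look("w7")
u,v=map(int,proj(p,[602,55,125]));print(u,v)
u=int(np.clip(u,40,600));v=int(np.clip(v,30,370))
cv2.imwrite("pics/c7.png",cv2.resize(p['img'][v-30:v+30,u-40:u+40,::-1],None,fx=10,fy=10,interpolation=cv2.INTER_CUBIC))
E
```

```text
24.55 [696.3  43.3 190.5] [1.7999e+02 4.0000e-02 1.7228e+02] [-13.1  33.3   8.4  81.7  -5.1  65.3  78.4] [-0.3 -0.4  0.9] 91.8
318 86
```

View pics/c7.png

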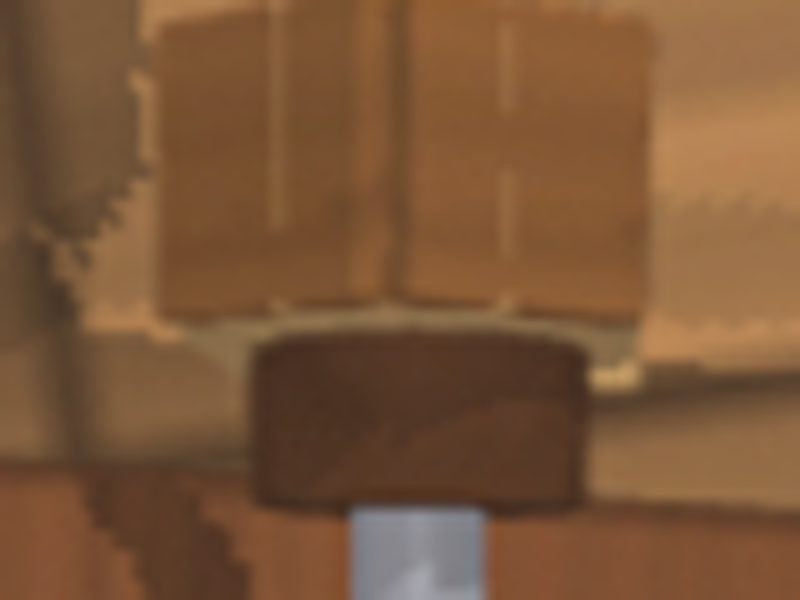

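The collar, at crop (420,420), sits flush on the house's gable with no gap, and the house hangs straight. The arm is clear, so I'm handing in.

```bash
python3 -c "
from station import ctrl
print(ctrl.sign_off())"
```

```text
the job is handed in; nothing more can be done
None
```

The drilled wooden house is threaded on the rod, round the bend and hanging flush against the stop collar (about 5 N contact). The arm is clear, nothing else on the bench was touched, and the job was handed in at about 25 s of the 72 s allowed; no verdict came back.

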